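# Pull-test the glued spindles of a spool stand

### The arm

A 7-joint arm with a two-finger parallel gripper is mounted at the origin on a cart in front of the work surface, level with it; the furniture and walls round the work are solid. World frame = base frame: x ahead of the robot, y to its left, z up, the work surface at z = 0. Lengths are in m, angles in degrees, forces in N, time in s.
With the tool pointing down it reaches from about 0.425 to 0.95 m from the base axis. Payload 4.7 kg.
Tool frame: the origin (TCP) lies at the very end of the fingers, on their centre line; the grasp point (between the pads) lies behind it (env.pinch_z is the z of the grasp point in the tool frame, in m); z points along the fingers, y is the line along which they close (so a half turn about z gives the same grasp; the last joint's range is limited). The gripper opens to 87 mm and grips with 3 to 60 N. Pads are 19 mm wide; open, the fingers measure 117 mm over their backs; the gripper's body (75 mm by 190 mm) begins 51 mm behind the grasp point.
Start: joints at [61.484, 26.849, -2.785, 87.806, 1.381, 65.374, -4.715], TCP at [0.305, -0.602, 0.2] pointing down, gripper open.
Joint ranges: [-148.3, 148.3], [-19.14, 114.17], [-79.39, 73.82], [5.75, 140.21], [-59.74, 239.74], [12.07, 113.84], [-152.46, 152.46]. Speed limits (degrees/s): [147.25, 147.25, 180, 180, 180, 180, 180].

### API

Orientations are given as a 3x3 rotation matrix whose columns are the frame's x, y, z axes.
In Python, from cell import env gives the robot as it stands.
- The arm moves only by the tool apply_moves, never from a script. Its argument "motion" is a list of rows, each a list of 3 entries, a list of its own where there are three numbers: the shift along the tool's x, y, z in mm, then the turn about the tool's z in rad, then the closure, from -1 (fully open) to 1 (shut). A call has exactly 10 rows; each row shifts and turns the commanded pose from where the row before left it, along the tool's axes as they then stand; what a row does not reach is not made up. A row lasts 1/10 s, in which the tool goes at most 50 mm and 8.59 degrees, less where a joint would pass 70% of its speed; a pose out of reach is approached as far as the arm can. A call is refused whole if a number of a shift passes 50 or a number of a turn 0.15, either way. A call with a gripper value outside its range is refused whole. The fingers move at their own pace and stop on an object; "newtons" is the grip in N (left out, the last holds). Time passes only in rows, so rows that do not move let the fingers close, or fill a call up. It gives the time, the measured TCP pose, the force, the opening and the grip force at its end, in the units of the state.
- env.sense(): the state, without advancing time (a new reading comes with each control period).
- env.read_camera(name): name is "side" or "top" or "wrist"; returns a dict with "color" (384x512x3 uint8, red, green, blue), "depth" (384x512 float32, m along the optical axis (not along the pixel's ray), 0 where there is no reading), "fx", "fy", "cx", "cy" (pixels), "distortion" ([k1, k2, p1, p2, k3] as OpenCV has them; the pictures are not rectified), "xyz" and "rotation" of the camera in the world. Camera axes: x right, y down, z forward; pixel columns grow to the right and rows downward; lengths in m; the calibration is good to about 2 mm. A picture is of the moment at which its call begins.
- env.close_job(): hands the job in; it is judged then, once.
The state is a dict: "t": time; "joints": joint angles; "qd": joint speeds; "joint_torque": joint torques, N m; "tcp_pos": TCP position; "orientation": TCP orientation; "wrist_force": force on the tool from outside, world axes, zero at the start; "wrist_torque": the same for the moment, N m; "grip_width": finger opening in m; "gripper_force": force on a finger pad.
Only numpy, scipy, OpenCV 4.12 (cv2) and the standard library are available. Lean on these libraries where they do the work, as an engineer would, in place of code of your own. Each camera call takes 0.05 s, during which the arm holds its last target. There are 200 camera calls.

### The job

The three wooden spindles of the concrete spool stand were glued in yesterday and must not come out when a spool is tugged off. Going from your left to your right, grip each one and pull it straight up with a steady 13 newtons or so for about a second, never more than 17, to prove its glue. One has failed and will come out: put that one in the woven basket for regluing; leave the sound ones standing and the other things on the table where they are.

Things in the scene. Friction and masses are not known exactly. Their poses are not given: they have to be found in the camera images.
- spool_stand: Spool stand: heavy cast concrete slab, firm on the table, 100 x 290 mm (x, y) at the foot, top face 82 x 272 mm at 34 mm height. Three upright holes in a row along its y, 90 mm apart. Origin under its centre at table height; x across the slab (away from the robot), y along the row to the robot's left, z up; turned by up to 0.35 rad.
- hole_left (a point): Mouth of the hole at the robot's left (+y) end of the row, in the slab's top face; 13 mm across, 20 mm deep.
- hole_middle (a point): Mouth of the middle hole; same size.
- hole_right (a point): Mouth of the hole at the robot's right (-y) end; same size.
- spindle_a: Turned beech spindle, 40 g, one of three alike, in any hole. Heights above the origin (axis, underside of the collar, on the slab's top): collar 28 mm wide to 5 mm, shaft 14 mm wide to 63, lip 19 mm wide, ball 21 mm wide, top 84.5 mm; below it a tenon 12 x 18 mm. Soundly glued it gives 0.07 or 0.25 mm per newton and springs back; the failed one is just tight and draws out at 2 to 7 N.
- spindle_b: Turned beech spindle, 40 g, one of three alike, in any hole. Heights above the origin (axis, underside of the collar, on the slab's top): collar 28 mm wide to 5 mm, shaft 14 mm wide to 63, lip 19 mm wide, ball 21 mm wide, top 84.5 mm; below it a tenon 12 x 18 mm. Soundly glued it gives 0.07 or 0.25 mm per newton and springs back; the failed one is just tight and draws out at 2 to 7 N.
- spindle_c: Turned beech spindle, 40 g, one of three alike, in any hole. Heights above the origin (axis, underside of the collar, on the slab's top): collar 28 mm wide to 5 mm, shaft 14 mm wide to 63, lip 19 mm wide, ball 21 mm wide, top 84.5 mm; below it a tenon 12 x 18 mm. Soundly glued it gives 0.07 or 0.25 mm per newton and springs back; the failed one is just tight and draws out at 2 to 7 N.
- basket: Dark woven open basket, 181 x 234 mm (its x, y) outside at the rim and 100 mm high, walls 15 mm, floor 12 mm thick, hollow and empty, standing loose at the robot's left; 0.6 kg. Origin under its centre at table height, y along its longer side.
- glue_tube: Small squeezed tube lying flat, 38 x 136 mm, 26 mm high, loose, at the robot's right; leave alone. Origin under its centre.
- tape_roll: Roll of masking tape lying flat, 98 mm across, 25 mm high, loose; leave alone. Origin under its centre.
- cactus: White round pot with a stone cactus in it, 82 mm across, 150 mm tall, loose, to the right of the stand; leave alone. Origin under its centre.
Things that resemble listed ones, but are neither listed nor needed, are in the scene too. What is shaped like the spindle_c but pink or yellow is not meant.

How it is judged (in metres and radians):
On the way, in this order (a step that is already met when the one before it is completed fails the run):
1. the spindle in the left hole has borne a pull of at least 9 N for half a second, or it has drawn out of its hole (((horizontal distance between spindle_a and hole_left below 0.02 m and z of spindle_a in the frame of spool_stand above 0.03625 m) or (horizontal distance between spindle_b and hole_left below 0.02 m and z of spindle_b in the frame of spool_stand above 0.034643 m) or (not (horizontal distance between spindle_a and hole_left below 0.02 m) and not (horizontal distance between spindle_b and hole_left below 0.02 m) and (z of spindle_c in the frame of spool_stand above 0.054 m or horizontal distance between spindle_c and hole_left above 0.03 m)))), for 0.5 s.
2. the spindle in the middle hole has borne a pull of at least 9 N for half a second, or it has drawn out of its hole (((horizontal distance between spindle_a and hole_middle below 0.02 m and z of spindle_a in the frame of spool_stand above 0.03625 m) or (horizontal distance between spindle_b and hole_middle below 0.02 m and z of spindle_b in the frame of spool_stand above 0.034643 m) or (not (horizontal distance between spindle_a and hole_middle below 0.02 m) and not (horizontal distance between spindle_b and hole_middle below 0.02 m) and (z of spindle_c in the frame of spool_stand above 0.054 m or horizontal distance between spindle_c and hole_middle above 0.03 m)))), for 0.5 s.
3. the spindle in the right hole has borne a pull of at least 9 N for half a second, or it has drawn out of its hole (((horizontal distance between spindle_a and hole_right below 0.02 m and z of spindle_a in the frame of spool_stand above 0.03625 m) or (horizontal distance between spindle_b and hole_right below 0.02 m and z of spindle_b in the frame of spool_stand above 0.034643 m) or (not (horizontal distance between spindle_a and hole_right below 0.02 m) and not (horizontal distance between spindle_b and hole_right below 0.02 m) and (z of spindle_c in the frame of spool_stand above 0.054 m or horizontal distance between spindle_c and hole_right above 0.03 m)))), for 0.5 s.
At the end, for the whole second after the job is handed in: The spindle whose glue failed lies at rest in the upright basket (its collar end within the walls and below the rim); the two sound spindles stand unloaded, down on the slab (within 0.6 mm) (x of spindle_c in the frame of basket between -0.085 and 0.085 m and y of spindle_c in the frame of basket between -0.11 and 0.11 m and z of spindle_c in the frame of basket below 0.085 m and linear speed of spindle_c below 0.03 m/s and z of each of spindle_a, spindle_b in the frame of spool_stand below 0.0346 m and angle between basket's own z axis and vertical below 0.1 rad); the robot touches nothing.
It fails at once if a sound spindle is pulled with more than 18 N (z of spindle_a in the frame of spool_stand above 0.0385 m or z of spindle_b in the frame of spool_stand above 0.035286 m).
It fails at once if the glue tube, tape roll or cactus pot are shifted by more than 20 mm, or the basket by more than 40 mm (distance of any of glue_tube, tape_roll, cactus from where it was at the start of the episode above 0.02 m or distance of basket from where it was at the start of the episode above 0.04 m).
It also fails if it takes over 72 s, if anything falls off the work surface, if the arm or the gripper's body presses on something with over 40 N, if the wrist force passes 120 N, or if a joint passes its speed limit or range.

## Working session

There is one attempt and no reset: what is moved stays moved. The work goes in short steps, Python scripts to look and compute and a tool call to move; the robot and the scene stay as the last step left them, time stands still between calls to the robot, and variables do not carry over. Pictures are saved under pics/ and viewed, at most 10 in all, crops included, and the job is handed in when it is done.

Besides the shell and the picture viewer there is one more tool, called in YAML: its name, and indented under it one key for each argument. apply_moves: Moves the arm, as the interface text tells. Its arguments: {"type":"object","properties":{"motion":{"type":"array"},"newtons":{"type":"number"}},"required":["motion"]}

```bash
mkdir -p pics; ls; cat > h.py <<'E'
import numpy as np, cv2
from cell import env
def save(n,f):
    c=env.read_camera(n); cv2.imwrite(f,c["color"][:,:,::-1]); np.savez(f[:-4]+".npz",**{k:np.array(v) for k,v in c.items()}); return c
def cloud(c):
    d=np.array(c["depth"]);h,w=d.shape
    u,v=np.meshgrid(np.arange(w),np.arange(h))
    K=np.array([[c["fx"],0,c["cx"]],[0,c["fy"],c["cy"]],[0,0,1.]])
    p=cv2.undistortPoints(np.stack([u,v],-1).reshape(-1,1,2).astype(np.float64),K,np.array(c["distortion"],float)).reshape(h,w,2)
    P=np.concatenate([p*d[...,None],d[...,None]],-1)
    P=P@np.array(c["rotation"]).T+np.array(c["xyz"])
    P[d==0]=np.nan
    return P
E
python3 - <<'E'
from h import *
print(env.pinch_z); s=env.sense(); print({k:np.round(v,3).tolist() for k,v in s.items()})
ims=[]
for n in ["top","side"]:
    c=save(n,f"pics/{n}0.png"); print(n,c["xyz"],np.round(c["rotation"],2).tolist())
E
```

```text
pics
-0.0187
{'t': 0.0, 'joints': [61.485, 26.898, -2.784, 87.872, 1.384, 65.374, -4.717], 'qd': [-0.076, -0.085, 0.024, -0.02, 0.089, 0.073, -0.072], 'joint_torque': [-0.0, -50.798, -0.081, -23.616, -0.061, 0.038, 0.0], 'tcp_pos': [0.305, -0.602, 0.199], 'orientation': [[0.892, 0.452, -0.001], [0.452, -0.892, 0.002], [-0.0, -0.002, -1.0]], 'wrist_force': [-0.124, -0.394, -0.463], 'wrist_torque': [0.029, 0.066, 0.006], 'gripper_force': 0.0, 'grip_width': 0.087}
top [ 0.36610346 -0.04294068  1.30893056] [[0.02, -0.99, 0.1], [-1.0, -0.03, -0.02], [0.03, -0.1, -0.99]]
side [0.07988844 0.58542762 0.78279698] [[-0.83, -0.39, 0.4], [-0.56, 0.56, -0.62], [0.02, -0.74, -0.68]]
```

View pics/top0.png

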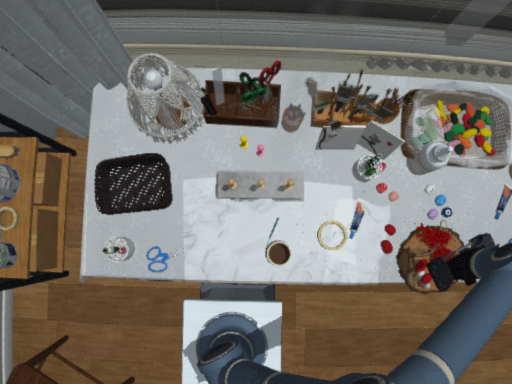

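View pics/side0.png

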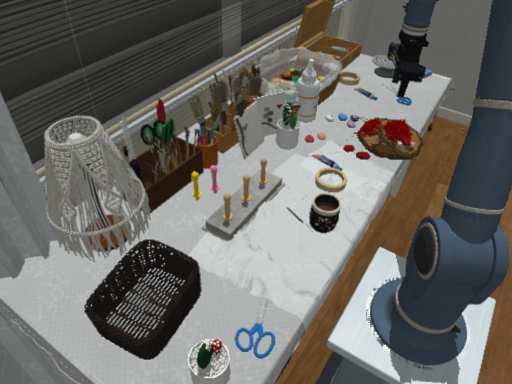

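The top view shows the stand around pixels (216–304, 171–200) with spindles near (231,184), (260,184) and (290,184). The basket is at (133,184), the cactus at (370,167) and the pink and yellow decoys near (250,145).

```bash
python3 - <<'E'
from h import *
for n in ["top","side"]:
    c=np.load(f"pics/{n}0.npz"); P=cloud(c).reshape(-1,3); C=c["color"].reshape(-1,3).astype(int)
    # slab top
    if n=="top":
        print("table z",np.nanmedian(cloud(c)[230:250,200:260,2]))
    roi=(P[:,0]>0.35)&(P[:,0]<0.75)&(abs(P[:,1]+.0)<0.35)
    m=roi&(abs(P[:,2]-.034)<.006)
    p=P[m][:,:2].astype(np.float32)
    med=np.median(p,0); 
    p=p[np.linalg.norm(p-med,axis=1)<.16]
    print(n,"slab",m.sum(),cv2.minAreaRect(p), "zmed",np.median(P[m][:,2]))
    s=roi&(P[:,2]>.06)&(P[:,2]<.13)&(C[:,0]-C[:,2]>40)&(np.linalg.norm(P[:,:2]-med,axis=1)<.16)
    q=P[s]; q=q[np.argsort(-q[:,1])]
    g=np.split(q,np.where(np.diff(q[:,1])<-.02)[0]+1)
    for a in g: print(len(a),a.mean(0).round(4),a.min(0).round(3),a.max(0).round(3))
    b=(P[:,2]>.08)&(P[:,2]<.115)&(P[:,1]>.14)&(P[:,1]<.55)&(P[:,0]<.72)&(P[:,0]>.4)&(C.sum(1)<200)
    print("basket",b.sum(),cv2.minAreaRect(P[b][:,:2].astype(np.float32)))
c=np.load("pics/top0.npz");P=cloud(c)
for u,v in [(231,184),(260,184),(290,184),(243,143),(261,150),(370,167),(133,184),(101,158),(167,155),(171,207),(100,212)]: print(u,v,P[v,u].round(3))
E
```

```text
table z 0.006662848938163934
top slab 2220 ((0.5729127526283264, -0.07637961208820343), (0.26972395181655884, 0.18299324810504913), 89.66162109375) zmed 0.033977348289335185
72 [ 0.597  -0.0067  0.1032] [ 0.513 -0.03   0.061] [0.669 0.018 0.122]
43 [ 0.5748 -0.0773  0.109 ] [ 0.515 -0.085  0.089] [ 0.641 -0.07   0.123]
35 [ 0.5241 -0.1663  0.1144] [ 0.515 -0.176  0.079] [ 0.533 -0.157  0.121]
basket 903 ((0.5122541189193726, 0.3207683265209198), (0.17108997702598572, 0.23172873258590698), 9.185547828674316)
side slab 2528 ((0.5737007856369019, -0.06743459403514862), (0.17948605120182037, 0.2561700940132141), 0.5061403512954712) zmed 0.03261801413064319
146 [ 5.849e-01 -3.000e-04  9.280e-02] [ 0.515 -0.028  0.061] [0.666 0.022 0.118]
99 [ 0.5504 -0.0735  0.0979] [ 0.516 -0.084  0.062] [ 0.644 -0.065  0.117]
65 [ 0.5235 -0.1634  0.0966] [ 0.517 -0.175  0.06 ] [ 0.533 -0.157  0.118]
basket 1898 ((0.5134523510932922, 0.32217270135879517), (0.17374823987483978, 0.23312799632549286), 9.983380317687988)
231 184 [0.515 0.011 0.117]
260 184 [ 0.517 -0.076  0.119]
290 184 [ 0.52  -0.166  0.116]
243 143 [ 0.652 -0.02   0.07 ]
261 150 [ 0.625 -0.077  0.101]
370 167 [ 0.577 -0.409  0.13 ]
133 184 [0.52  0.338 0.013]
101 158 [0.606 0.456 0.004]
167 155 [ 0.622  0.234 -0.004]
171 207 [0.448 0.211 0.003]
100 212 [0.425 0.447 0.005]
```

```bash
python3 - <<'E'
from h import *
from scipy.optimize import least_squares
for n in ["top","side"]:
    c=np.load(f"pics/{n}0.npz"); P=cloud(c).reshape(-1,3); C=c["color"].reshape(-1,3).astype(int)
    for y0 in (.014,-.077,-.166):
        m=(np.hypot(P[:,0]-.521,P[:,1]-y0)<.03)&(P[:,2]>.055)&(P[:,2]<.13)
        a=P[m]; lo=a[a[:,2]<.095]; hi=a[a[:,2]>.1]
        f=lambda q:np.linalg.norm(hi-[q[0],q[1],.108],axis=1)-.0105
        r=least_squares(f,[.521,y0],loss='soft_l1',f_scale=.002).x
        g=lambda q:np.hypot(lo[:,0]-q[0],lo[:,1]-q[1])-.007
        r2=least_squares(g,r,loss='soft_l1',f_scale=.002).x if len(lo)>5 else None
        print(n,len(hi),len(lo),r.round(4),r2, a[:,2].max().round(4))
    m=(abs(P[:,2]-.034)<.005)&(P[:,0]>.46)&(P[:,0]<.575)&(P[:,1]<.08)&(P[:,1]>-.23)
    print(n,cv2.minAreaRect(P[m][:,:2].astype(np.float32)))
E
```

```text
top 36 4 [0.5227 0.0128] None 0.122
top 36 4 [ 0.5237 -0.0774] None 0.1227
top 39 4 [ 0.5245 -0.1671] None 0.1214
top ((0.5231941342353821, -0.07567675411701202), (0.08194977045059204, 0.2705013155937195), 1.1734784841537476)
side 50 58 [0.5259 0.0114] [0.52515832 0.01193552] 0.118
side 52 52 [ 0.5268 -0.0782] [ 0.52636158 -0.0779988 ] 0.117
side 42 48 [ 0.5278 -0.168 ] [ 0.52755901 -0.16788636] 0.118
side ((0.5263586044311523, -0.07764632999897003), (0.08532651513814926, 0.27586495876312256), 0.7484121322631836)
```

apply_moves:
  motion:
    - [[0,0,-4],-0.11,-1]
    - [[0,0,-4],-0.11,-1]
    - [[0,0,-4],-0.11,-1]
    - [[0,0,-4],-0.11,-1]
    - [[0,0,-4],-0.11,-1]
    - [[0,0,-4],-0.11,-1]
    - [[0,0,-4],-0.11,-1]
    - [[0,0,-4],-0.11,-1]
    - [[0,0,-4],-0.11,-1]
    - [[0,0,-4],-0.11,-1]
  newtons: 40

```text
t: 1.1
tcp_pos: [0.3048, -0.6019, 0.2391]
orientation: [[-0.002, 1.0, -0.001], [1.0, 0.002, 0.001], [0.001, -0.001, -1.0]]
wrist_force: [0.5, -0.2, -0.2]
grip_width: 0.0868
gripper_force: 0.0
```

apply_moves:
  motion:
    - [[38,13,0],0,-1]
    - [[38,13,0],0,-1]
    - [[38,13,0],0,-1]
    - [[38,13,0],0,-1]
    - [[38,13,0],0,-1]
    - [[38,13,0],0,-1]
    - [[38,13,0],0,-1]
    - [[38,13,0],0,-1]
    - [[38,13,0],0,-1]
    - [[38,13,0],0,-1]

```text
t: 2.1
tcp_pos: [0.4357, -0.2208, 0.2393]
orientation: [[0.002, 1.0, -0.0], [1.0, -0.002, -0.0], [-0.0, -0.0, -1.0]]
wrist_force: [0.5, -0.5, 0.2]
grip_width: 0.087
gripper_force: 0.0
```

apply_moves:
  motion:
    - [[39,15,0],0,-1]
    - [[39,15,0],0,-1]
    - [[39,15,0],0,-1]
    - [[39,15,0],0,-1]
    - [[39,15,0],0,-1]
    - [[39,15,0],0,-1]
    - [[0,0,0],0,-1]
    - [[0,0,0],0,-1]
    - [[0,0,0],0,-1]
    - [[0,0,0],0,-1]

```text
t: 3.1
tcp_pos: [0.5259, 0.0096, 0.2393]
orientation: [[0.005, 1.0, -0.001], [1.0, -0.005, -0.001], [-0.001, -0.001, -1.0]]
wrist_force: [0.2, -0.9, -0.2]
grip_width: 0.087
gripper_force: 0.0
```

```bash
python3 - <<'E'
from h import *
from scipy.optimize import least_squares
c=save("wrist","pics/w1.png"); P=cloud(c).reshape(-1,3)
print(c["xyz"],env.sense()["wrist_force"],env.sense()["tcp_pos"])
for x0,y0 in ((.5245,.012),(.5255,-.078),(.526,-.168)):
    m=(np.hypot(P[:,0]-x0,P[:,1]-y0)<.025)&(P[:,2]>.05)&(P[:,2]<.13); a=P[m]
    print(len(a))
    if len(a)<20: continue
    hi=a[a[:,2]>.1]
    f=lambda q:np.linalg.norm(hi-[q[0],q[1],.108],axis=1)-.0105
    print(least_squares(f,[x0,y0],loss='soft_l1',f_scale=.002).x, a[:,2].max())
E
```

```text
[0.52448393 0.07936959 0.42378797] [0.07528293 0.04721988 0.23569261] [0.52595195 0.00975422 0.23943629]
337
[0.52236029 0.00983853] 0.11891280574858332
149
[ 0.52536203 -0.07820225] 0.10085827851076107
95
[ 0.526 -0.168] 0.07350917367758947
```

View pics/w1.png

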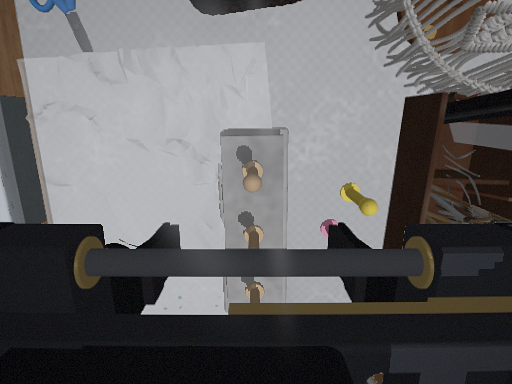

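The wrist view shows the left spindle at about (252,182), between the fingers in the closing direction. The middle one is at (253,235) and the right one at (255,290). The yellow decoy at (360,200) and the pink one at (330,228) are clear of the fingers.

apply_moves:
  motion:
    - [[0,-1.5,30],0,-1]
    - [[0,0,35],0,-1]
    - [[0,0,35],0,-1]
    - [[0,0,35],0,-1]
    - [[0,0,30],0,-1]
    - [[0,0,10],0,-1]
    - [[0,0,0],0,-1]
    - [[0,0,0],0,-0.5]
    - [[0,0,0],0,0]
    - [[0,0,0],0,0.3]
  newtons: 40

```text
t: 4.15
tcp_pos: [0.5258, 0.0113, 0.066]
orientation: [[0.002, 1.0, 0.003], [1.0, -0.002, -0.0], [-0.0, 0.003, -1.0]]
wrist_force: [0.9, -0.4, -0.5]
grip_width: 0.0699
gripper_force: 0.0
```

apply_moves:
  motion:
    - [[0,0,0],0,0.5]
    - [[0,0,0],0,0.6]
    - [[0,0,0],0,0.7]
    - [[0,0,0],0,0.8]
    - [[0,0,0],0,1]
    - [[0,0,0],0,1]
    - [[0,0,0],0,1]
    - [[0,0,0],0,1]
    - [[0,0,0],0,1]
    - [[0,0,0],0,1]

```text
t: 5.15
tcp_pos: [0.5242, 0.0114, 0.0644]
orientation: [[0.002, 1.0, -0.001], [1.0, -0.002, -0.0], [-0.0, -0.001, -1.0]]
wrist_force: [-2.4, 0.9, 1.3]
grip_width: 0.0183
gripper_force: 40.0
```

```bash
cat > s.py <<'E'
from cell import env
import numpy as np
s=env.sense(); print({k:np.round(s[k],4).tolist() for k in ("t","tcp_pos","wrist_force","wrist_torque","grip_width","gripper_force")})
E
python3 s.py
```

```text
{'t': 5.15, 'tcp_pos': [0.5242, 0.0114, 0.0644], 'wrist_force': [-2.352, 0.8673, 1.3205], 'wrist_torque': [0.0091, 0.4187, 0.0203], 'grip_width': 0.0183, 'gripper_force': 40.0119}
```

```bash
python3 - <<'E'
from h import *
c=save("side","pics/s1.png"); cv2.imwrite("pics/s1c.png",cv2.resize(c["color"][140:250,180:300,::-1],None,fx=5,fy=5,interpolation=cv2.INTER_CUBIC))
E
```

```text
(no output)
```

View pics/s1c.png

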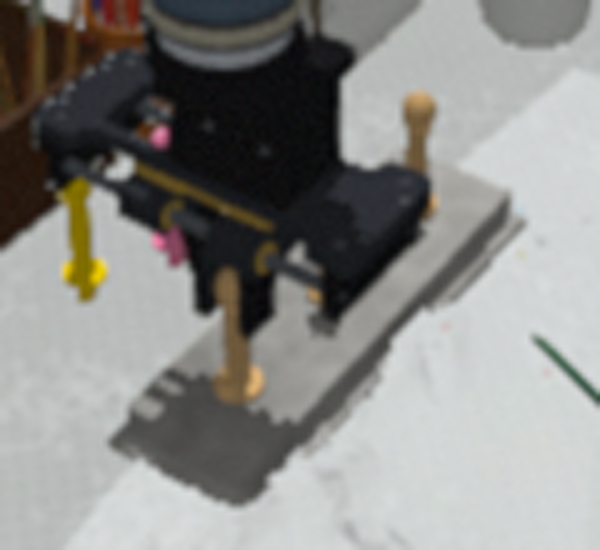

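The crop shows the pads at (240,280) covering the lip and ball, so the 18 mm width means they are seated on the lip. I'll reopen and regrip about 11 mm lower, on the shaft.

apply_moves:
  motion:
    - [[0,0,0],0,0.3]
    - [[0,0,0],0,0.3]
    - [[0,0,0],0,0.3]
    - [[0,0,5],0,0.3]
    - [[0,0,6],0,0.3]
    - [[0,0,0],0,0.3]
    - [[0,0,0],0,0.5]
    - [[0,0,0],0,0.6]
    - [[0,0,0],0,0.7]
    - [[0,0,0],0,0.8]

```text
t: 6.2
tcp_pos: [0.5242, 0.0114, 0.0535]
orientation: [[0.002, 1.0, -0.001], [1.0, -0.002, -0.0], [-0.0, -0.001, -1.0]]
wrist_force: [-1.4, 0.4, 0.8]
grip_width: 0.0176
gripper_force: 39.7
```

apply_moves:
  motion:
    - [[0,0,0],0,1]
    - [[0,0,0],0,1]
    - [[0,0,0],0,1]
    - [[0,0,0],0,1]
    - [[0,0,0],0,1]
    - [[0,0,0],0,1]
    - [[0,0,0],0,1]
    - [[0,0,0],0,1]
    - [[0,0,0],0,1]
    - [[0,0,0],0,1]

```text
t: 7.2
tcp_pos: [0.5243, 0.0114, 0.0535]
orientation: [[0.002, 1.0, -0.001], [1.0, -0.002, -0.0], [-0.0, -0.001, -1.0]]
wrist_force: [-6.2, -0.1, 4.1]
grip_width: 0.0175
gripper_force: 39.8
```

apply_moves:
  motion:
    - [[0,0,-0.1],0,1]
    - [[0,0,-0.1],0,1]
    - [[0,0,-0.1],0,1]
    - [[0,0,-0.1],0,1]
    - [[0,0,-0.1],0,1]
    - [[0,0,0],0,1]
    - [[0,0,0],0,1]
    - [[0,0,0],0,1]
    - [[0,0,0],0,1]
    - [[0,0,0],0,1]

```text
t: 8.2
tcp_pos: [0.5243, 0.0114, 0.0538]
orientation: [[0.002, 1.0, -0.001], [1.0, -0.002, -0.0], [-0.0, -0.001, -1.0]]
wrist_force: [-5.1, 0.7, -3.3]
grip_width: 0.0173
gripper_force: 39.6
```

```bash
python3 s.py
```

```text
{'t': 8.2, 'tcp_pos': [0.5243, 0.0114, 0.0538], 'wrist_force': [-5.1487, 0.7385, -3.2517], 'wrist_torque': [0.2355, 0.9061, -0.0118], 'grip_width': 0.0173, 'gripper_force': 39.5985}
```

apply_moves:
  motion:
    - [[0,0,-0.1],0,1]
    - [[0,0,-0.1],0,1]
    - [[0,0,-0.1],0,1]
    - [[0,0,-0.1],0,1]
    - [[0,0,-0.1],0,1]
    - [[0,0,0],0,1]
    - [[0,0,0],0,1]
    - [[0,0,0],0,1]
    - [[0,0,0],0,1]
    - [[0,0,0],0,1]

```text
t: 9.2
tcp_pos: [0.5244, 0.0114, 0.0543]
orientation: [[0.002, 1.0, -0.001], [1.0, -0.002, -0.0], [-0.0, -0.001, -1.0]]
wrist_force: [-5.1, 0.9, -9.0]
grip_width: 0.017
gripper_force: 39.4
```

apply_moves:
  motion:
    - [[0,0,-0.1],0,1]
    - [[0,0,-0.1],0,1]
    - [[0,0,-0.1],0,1]
    - [[0,0,-0.05],0,1]
    - [[0,0,0],0,1]
    - [[0,0,0],0,1]
    - [[0,0,0],0,1]
    - [[0,0,0],0,1]
    - [[0,0,0],0,1]
    - [[0,0,0],0,1]

```text
t: 10.2
tcp_pos: [0.5243, 0.0113, 0.0546]
orientation: [[0.002, 1.0, -0.001], [1.0, -0.002, -0.0], [-0.0, -0.001, -1.0]]
wrist_force: [-4.7, 1.7, -13.3]
grip_width: 0.0174
gripper_force: 39.3
```

apply_moves:
  motion:
    - [[0,0,0],0,1]
    - [[0,0,0],0,1]
    - [[0,0,0],0,1]
    - [[0,0,0],0,1]
    - [[0,0,0],0,1]
    - [[0,0,0],0,1]
    - [[0,0,0],0,1]
    - [[0,0,0],0,1]
    - [[0,0,0],0,1]
    - [[0,0,0],0,1]

```text
t: 11.2
tcp_pos: [0.5244, 0.0113, 0.0546]
orientation: [[0.002, 1.0, -0.001], [1.0, -0.002, -0.0], [-0.0, -0.001, -1.0]]
wrist_force: [-5.3, 2.3, -12.7]
grip_width: 0.0173
gripper_force: 39.3
```

apply_moves:
  motion:
    - [[0,0,0.3],0,1]
    - [[0,0,0.4],0,1]
    - [[0,0,0.4],0,1]
    - [[0,0,0],0,1]
    - [[0,0,0],0,0.2]
    - [[0,0,0],0,0]
    - [[0,0,0],0,-0.3]
    - [[0,0,0],0,-0.3]
    - [[0,0,0],0,-0.3]
    - [[0,0,-20],0,-0.3]

```text
t: 12.2
tcp_pos: [0.5237, 0.011, 0.0726]
orientation: [[0.002, 1.0, -0.003], [1.0, -0.002, -0.0], [-0.0, -0.003, -1.0]]
wrist_force: [0.3, -0.3, 0.3]
grip_width: 0.0537
gripper_force: 0.0
```

apply_moves:
  motion:
    - [[-30,0.5,0],0,-0.3]
    - [[-30,0.5,0],0,-0.3]
    - [[-30,0,0],0,-0.3]
    - [[0,0,0],0,-0.3]
    - [[0,0,10],0,-0.3]
    - [[0,0,10],0,-0.3]
    - [[0,0,0],0,0.2]
    - [[0,0,0],0,0.4]
    - [[0,0,0],0,0.6]
    - [[0,0,0],0,0.7]

```text
t: 13.2
tcp_pos: [0.5259, -0.0782, 0.0541]
orientation: [[0.001, 1.0, 0.001], [1.0, -0.001, -0.0], [-0.0, 0.001, -1.0]]
wrist_force: [0.2, -0.4, 0.1]
grip_width: 0.0323
gripper_force: 0.0
```

apply_moves:
  motion:
    - [[0,0,0],0,0.8]
    - [[0,0,0],0,1]
    - [[0,0,0],0,1]
    - [[0,0,0],0,1]
    - [[0,0,0],0,1]
    - [[0,0,0],0,1]
    - [[0,0,0],0,1]
    - [[0,0,0],0,1]
    - [[0,0,0],0,1]
    - [[0,0,0],0,1]

```text
t: 14.2
tcp_pos: [0.5256, -0.0786, 0.054]
orientation: [[0.002, 1.0, 0.0], [1.0, -0.002, -0.0], [-0.0, 0.0, -1.0]]
wrist_force: [-0.7, -0.5, 4.1]
grip_width: 0.0177
gripper_force: 39.9
```

apply_moves:
  motion:
    - [[0,0,-0.1],0,1]
    - [[0,0,-0.1],0,1]
    - [[0,0,-0.1],0,1]
    - [[0,0,-0.1],0,1]
    - [[0,0,-0.1],0,1]
    - [[0,0,0],0,1]
    - [[0,0,0],0,1]
    - [[0,0,0],0,1]
    - [[0,0,0],0,1]
    - [[0,0,0],0,1]

```text
t: 15.2
tcp_pos: [0.5254, -0.0786, 0.0541]
orientation: [[0.002, 1.0, -0.0], [1.0, -0.002, 0.0], [0.0, -0.0, -1.0]]
wrist_force: [-0.0, -0.1, -1.3]
grip_width: 0.0168
gripper_force: 39.7
```

apply_moves:
  motion:
    - [[0,0,-0.1],0,1]
    - [[0,0,-0.1],0,1]
    - [[0,0,-0.1],0,1]
    - [[0,0,-0.1],0,1]
    - [[0,0,-0.1],0,1]
    - [[0,0,0],0,1]
    - [[0,0,0],0,1]
    - [[0,0,0],0,1]
    - [[0,0,0],0,1]
    - [[0,0,0],0,1]

```text
t: 16.2
tcp_pos: [0.5255, -0.0786, 0.0548]
orientation: [[0.002, 1.0, -0.0], [1.0, -0.002, -0.0], [-0.0, -0.0, -1.0]]
wrist_force: [-0.0, 0.9, -4.6]
grip_width: 0.0175
gripper_force: 39.7
```

apply_moves:
  motion:
    - [[0,0,-0.2],0,1]
    - [[0,0,-0.2],0,1]
    - [[0,0,-0.2],0,1]
    - [[0,0,-0.2],0,1]
    - [[0,0,0],0,1]
    - [[0,0,0],0,1]
    - [[0,0,0],0,1]
    - [[0,0,0],0,1]
    - [[0,0,0],0,1]
    - [[0,0,0],0,1]

```text
t: 17.2
tcp_pos: [0.5256, -0.0786, 0.0556]
orientation: [[0.002, 1.0, 0.0], [1.0, -0.002, -0.0], [-0.0, 0.0, -1.0]]
wrist_force: [-0.1, 0.5, -3.3]
grip_width: 0.0176
gripper_force: 39.7
```

apply_moves:
  motion:
    - [[0,0,-0.4],0,1]
    - [[0,0,-0.4],0,1]
    - [[0,0,-0.4],0,1]
    - [[0,0,-0.4],0,1]
    - [[0,0,-0.4],0,1]
    - [[0,0,0],0,1]
    - [[0,0,0],0,1]
    - [[0,0,0],0,1]
    - [[0,0,0],0,1]
    - [[0,0,0],0,1]

```text
t: 18.2
tcp_pos: [0.5256, -0.0787, 0.0577]
orientation: [[0.002, 1.0, 0.0], [1.0, -0.002, -0.0], [-0.0, 0.0, -1.0]]
wrist_force: [-1.1, -0.8, -3.2]
grip_width: 0.0171
gripper_force: 39.7
```

The force stays near 3 N while the tool rises, so the middle spindle is the failed one. I'll draw it out and take it to the basket.

apply_moves:
  motion:
    - [[0,0,-2],0,1]
    - [[0,0,-3],0,1]
    - [[0,0,-4],0,1]
    - [[0,0,-6],0,1]
    - [[0,0,-9],0,1]
    - [[0,0,-16],0,1]
    - [[0,0,-18],0,1]
    - [[0,0,-22],0,1]
    - [[0,0,-22],0,1]
    - [[0,0,-22],0,1]

```text
t: 19.2
tcp_pos: [0.5259, -0.0784, 0.1837]
orientation: [[0.002, 1.0, 0.002], [1.0, -0.002, -0.0], [-0.0, 0.002, -1.0]]
wrist_force: [-0.2, -0.3, -0.1]
grip_width: 0.0174
gripper_force: 39.8
```

```bash
python3 - <<'E'
from h import *
c=save("side","pics/s2.png"); cv2.imwrite("pics/s2c.png",cv2.resize(c["color"][90:250,150:330,::-1],None,fx=3,fy=3,interpolation=cv2.INTER_CUBIC))
E
```

```text
(no output)
```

View pics/s2c.png

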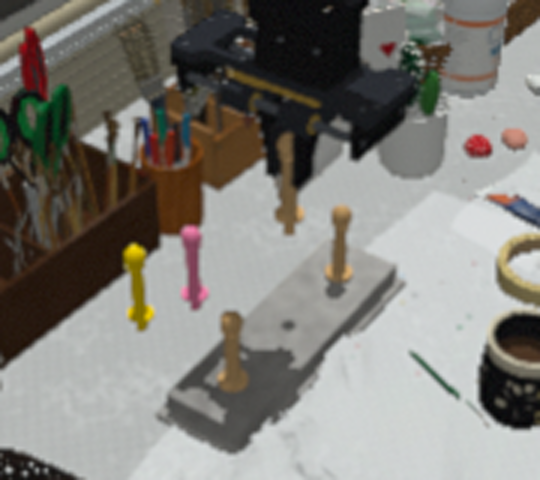

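The failed spindle hangs upright in the gripper at about (288,185), tenon out. The middle hole at (288,323) is empty and the other two spindles are still standing.

apply_moves:
  motion:
    - [[20,0,-10],0,1]
    - [[40,-1,0],0,1]
    - [[45,-1,0],0,1]
    - [[45,-2,0],0,1]
    - [[45,-2,0],0,1]
    - [[45,-2,0],0,1]
    - [[45,-2,0],0,1]
    - [[45,-2,0],0,1]
    - [[40,-1,0],0,1]
    - [[30,0,0],0,1]

```text
t: 20.25
tcp_pos: [0.5125, 0.3249, 0.1925]
orientation: [[-0.001, 1.0, 0.001], [1.0, 0.001, 0.002], [0.002, 0.001, -1.0]]
wrist_force: [1.0, -0.5, -0.6]
grip_width: 0.0175
gripper_force: 39.8
```

apply_moves:
  motion:
    - [[0,0,0],0,1]
    - [[0,0,10],0,1]
    - [[0,0,25],0,1]
    - [[0,0,25],0,1]
    - [[0,0,25],0,1]
    - [[0,0,20],0,1]
    - [[0,0,15],0,1]
    - [[0,0,8],0,1]
    - [[0,0,4],0,1]
    - [[0,0,0],0,1]

```text
t: 21.25
tcp_pos: [0.5136, 0.3212, 0.0597]
orientation: [[0.002, 1.0, 0.0], [1.0, -0.002, -0.0], [-0.0, 0.0, -1.0]]
wrist_force: [0.8, -0.2, -0.2]
grip_width: 0.0174
gripper_force: 39.8
```

apply_moves:
  motion:
    - [[0,0,5],0,1]
    - [[0,0,0],0,1]
    - [[0,0,0],0,0.4]
    - [[0,0,0],0,0.2]
    - [[0,0,0],0,0]
    - [[0,0,0],0,0]
    - [[0,0,0],0,0]
    - [[0,0,-5],0,0]
    - [[0,0,-10],0,0]
    - [[0,0,-15],0,0]

```text
t: 22.25
tcp_pos: [0.513, 0.3212, 0.0851]
orientation: [[0.002, 1.0, -0.001], [1.0, -0.002, -0.001], [-0.001, -0.001, -1.0]]
wrist_force: [0.4, 0.4, 0.4]
grip_width: 0.0434
gripper_force: 0.0
```

apply_moves:
  motion:
    - [[0,0,-20],0,0]
    - [[0,0,-25],0,0]
    - [[0,0,-25],0,0]
    - [[0,0,-25],0,-0.3]
    - [[0,0,-25],0,-0.3]
    - [[0,0,0],0,-0.3]
    - [[-30,0,0],0,-0.3]
    - [[-45,0,0],0,-0.3]
    - [[-45,0,0],0,-0.3]
    - [[-45,0,0],0,-0.3]

```text
t: 23.25
tcp_pos: [0.5125, 0.1549, 0.2049]
orientation: [[0.001, 1.0, 0.0], [1.0, -0.001, -0.0], [-0.0, 0.0, -1.0]]
wrist_force: [0.5, -0.0, -0.5]
grip_width: 0.0564
gripper_force: 0.0
```

```bash
python3 - <<'E'
from h import *
c=save("side","pics/s3.png"); cv2.imwrite("pics/s3c.png",cv2.resize(c["color"][170:370,70:300,::-1],None,fx=3,fy=3,interpolation=cv2.INTER_CUBIC))
E
```

```text
(no output)
```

View pics/s3c.png

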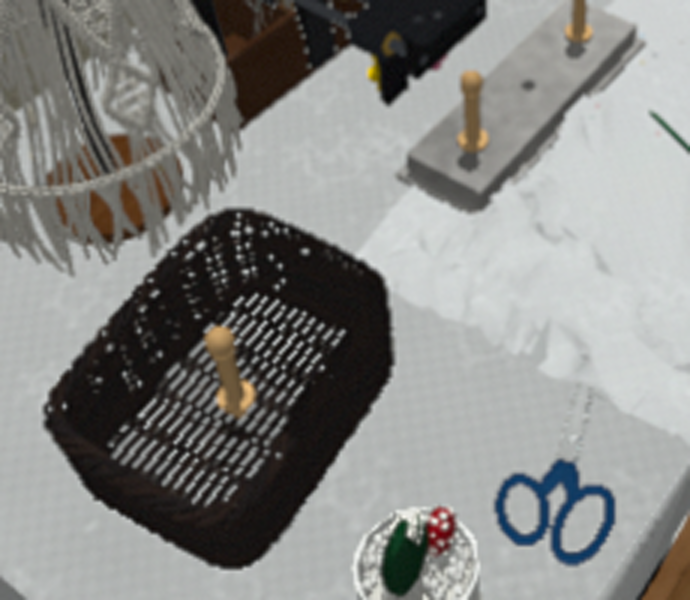

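The failed spindle is in the basket, standing at about (230,375) in the crop, inside the walls and below the rim. On to the right-hand spindle.

apply_moves:
  motion:
    - [[-36,2,0],0,-0.3]
    - [[-36,2,0],0,-0.3]
    - [[-36,2,0],0,-0.3]
    - [[-36,2,0],0,-0.3]
    - [[-36,2,0],0,-0.3]
    - [[-36,2,0],0,-0.3]
    - [[-36,1,0],0,-0.3]
    - [[-36,1,0],0,-0.3]
    - [[-30,0,0],0,-0.3]
    - [[0,0,0],0,-0.3]

```text
t: 24.3
tcp_pos: [0.5257, -0.1671, 0.2044]
orientation: [[0.01, 1.0, -0.001], [1.0, -0.01, -0.002], [-0.002, -0.001, -1.0]]
wrist_force: [0.0, -0.3, -0.3]
grip_width: 0.0566
gripper_force: 0.0
```

apply_moves:
  motion:
    - [[-1,1,30],0,-0.3]
    - [[0,0,35],0,-0.3]
    - [[0,0,35],0,-0.3]
    - [[0,0,30],0,-0.3]
    - [[0,0,15],0,-0.3]
    - [[0,0,6],0,-0.3]
    - [[0,0,0],0,0.2]
    - [[0,0,0],0,0.4]
    - [[0,0,0],0,0.6]
    - [[0,0,0],0,0.7]

```text
t: 25.3
tcp_pos: [0.5281, -0.1628, 0.0547]
orientation: [[0.002, 1.0, 0.002], [1.0, -0.002, -0.001], [-0.001, 0.002, -1.0]]
wrist_force: [-0.0, -0.0, 0.1]
grip_width: 0.032
gripper_force: 0.0
```

apply_moves:
  motion:
    - [[0,0,0],0,0.8]
    - [[0,0,0],0,1]
    - [[0,0,0],0,1]
    - [[0,0,0],0,1]
    - [[0,0,0],0,1]
    - [[0,0,0],0,1]
    - [[0,0,0],0,1]
    - [[0,0,0],0,1]
    - [[0,0,0],0,1]
    - [[0,0,0],0,1]

```text
t: 26.3
tcp_pos: [0.5264, -0.1628, 0.054]
orientation: [[0.002, 1.0, -0.002], [1.0, -0.002, -0.001], [-0.001, -0.002, -1.0]]
wrist_force: [-2.9, 0.0, 5.7]
grip_width: 0.0174
gripper_force: 40.1
```

apply_moves:
  motion:
    - [[0,0,-0.1],0,1]
    - [[0,0,-0.1],0,1]
    - [[0,0,-0.1],0,1]
    - [[0,0,-0.1],0,1]
    - [[0,0,-0.1],0,1]
    - [[0,0,0],0,1]
    - [[0,0,0],0,1]
    - [[0,0,0],0,1]
    - [[0,0,0],0,1]
    - [[0,0,0],0,1]

```text
t: 27.3
tcp_pos: [0.5265, -0.1628, 0.054]
orientation: [[0.002, 1.0, -0.002], [1.0, -0.002, -0.0], [-0.0, -0.002, -1.0]]
wrist_force: [-5.2, -0.1, 4.1]
grip_width: 0.0173
gripper_force: 40.1
```

apply_moves:
  motion:
    - [[0,0,-0.2],0,1]
    - [[0,0,-0.2],0,1]
    - [[0,0,-0.2],0,1]
    - [[0,0,-0.2],0,1]
    - [[0,0,-0.2],0,1]
    - [[0,0,0],0,1]
    - [[0,0,0],0,1]
    - [[0,0,0],0,1]
    - [[0,0,0],0,1]
    - [[0,0,0],0,1]

```text
t: 28.3
tcp_pos: [0.5264, -0.1627, 0.0544]
orientation: [[0.002, 1.0, -0.002], [1.0, -0.002, 0.0], [0.0, -0.002, -1.0]]
wrist_force: [-4.4, -0.1, -2.1]
grip_width: 0.0173
gripper_force: 40.0
```

apply_moves:
  motion:
    - [[0,0,-0.2],0,1]
    - [[0,0,-0.2],0,1]
    - [[0,0,-0.2],0,1]
    - [[0,0,-0.2],0,1]
    - [[0,0,-0.2],0,1]
    - [[0,0,0],0,1]
    - [[0,0,0],0,1]
    - [[0,0,0],0,1]
    - [[0,0,0],0,1]
    - [[0,0,0],0,1]

```text
t: 29.3
tcp_pos: [0.5264, -0.1627, 0.0553]
orientation: [[0.002, 1.0, -0.002], [1.0, -0.002, 0.0], [0.0, -0.002, -1.0]]
wrist_force: [-5.6, -0.9, -6.0]
grip_width: 0.0172
gripper_force: 39.9
```

apply_moves:
  motion:
    - [[0,0,-0.3],0,1]
    - [[0,0,-0.3],0,1]
    - [[0,0,-0.3],0,1]
    - [[0,0,-0.3],0,1]
    - [[0,0,-0.3],0,1]
    - [[0,0,-0.1],0,1]
    - [[0,0,0],0,1]
    - [[0,0,0],0,1]
    - [[0,0,0],0,1]
    - [[0,0,0],0,1]

```text
t: 30.3
tcp_pos: [0.5265, -0.1626, 0.0569]
orientation: [[0.002, 1.0, -0.002], [1.0, -0.002, 0.0], [0.0, -0.002, -1.0]]
wrist_force: [-4.6, -0.6, -11.2]
grip_width: 0.017
gripper_force: 39.8
```

apply_moves:
  motion:
    - [[0,0,-0.3],0,1]
    - [[0,0,-0.2],0,1]
    - [[0,0,0],0,1]
    - [[0,0,0],0,1]
    - [[0,0,0],0,1]
    - [[0,0,0],0,1]
    - [[0,0,0],0,1]
    - [[0,0,0],0,1]
    - [[0,0,0],0,1]
    - [[0,0,0],0,1]

```text
t: 31.3
tcp_pos: [0.5265, -0.1627, 0.0574]
orientation: [[0.002, 1.0, -0.002], [1.0, -0.002, 0.0], [0.0, -0.002, -1.0]]
wrist_force: [-5.4, -1.0, -13.6]
grip_width: 0.0176
gripper_force: 39.7
```

apply_moves:
  motion:
    - [[0,0,0],0,1]
    - [[0,0,0],0,1]
    - [[0,0,0],0,1]
    - [[0,0,0],0,1]
    - [[0,0,0],0,1]
    - [[0,0,0],0,1]
    - [[0,0,0],0,1]
    - [[0,0,0],0,1]
    - [[0,0,0],0,1]
    - [[0,0,0],0,1]

```text
t: 32.3
tcp_pos: [0.5265, -0.1627, 0.0574]
orientation: [[0.002, 1.0, -0.002], [1.0, -0.002, 0.0], [0.0, -0.002, -1.0]]
wrist_force: [-4.7, -1.8, -12.8]
grip_width: 0.0173
gripper_force: 39.7
```

The right spindle holds at 13 N. I'll unload it, release and lift clear.

apply_moves:
  motion:
    - [[0,0,0.8],0,1]
    - [[0,0,0.8],0,1]
    - [[0,0,0.8],0,1]
    - [[0,0,0.8],0,1]
    - [[0,0,0],0,1]
    - [[0,0,0],0,1]
    - [[0,0,0],0,0.2]
    - [[0,0,0],0,0]
    - [[0,0,0],0,-0.3]
    - [[0,0,0],0,-0.3]

```text
t: 33.3
tcp_pos: [0.5309, -0.1623, 0.057]
orientation: [[0.001, 1.0, 0.007], [1.0, -0.001, -0.001], [-0.001, 0.007, -1.0]]
wrist_force: [-0.2, 0.9, -0.0]
grip_width: 0.0419
gripper_force: 0.0
```

apply_moves:
  motion:
    - [[0,0,-10],0,-0.3]
    - [[0,0,-25],0,-0.3]
    - [[0,0,-30],0,-0.3]
    - [[0,0,-30],0,-0.3]
    - [[0,0,-30],0,-0.3]
    - [[0,0,-10],0,-0.3]
    - [[0,0,0],0,-0.3]
    - [[0,0,0],0,-0.3]
    - [[0,0,0],0,-0.3]
    - [[0,0,0],0,-0.3]

```text
t: 34.3
tcp_pos: [0.5266, -0.1624, 0.1886]
orientation: [[0.002, 1.0, -0.002], [1.0, -0.002, 0.001], [0.001, -0.002, -1.0]]
wrist_force: [-0.0, 0.5, -0.5]
grip_width: 0.0571
gripper_force: 0.0
```

```bash
python3 - <<'E'
from h import *
c=save("side","pics/s4.png"); cv2.imwrite("pics/s4c.png",cv2.resize(c["color"][100:370,70:350,::-1],None,fx=2,fy=2,interpolation=cv2.INTER_CUBIC))
E
```

```text
(no output)
```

View pics/s4c.png

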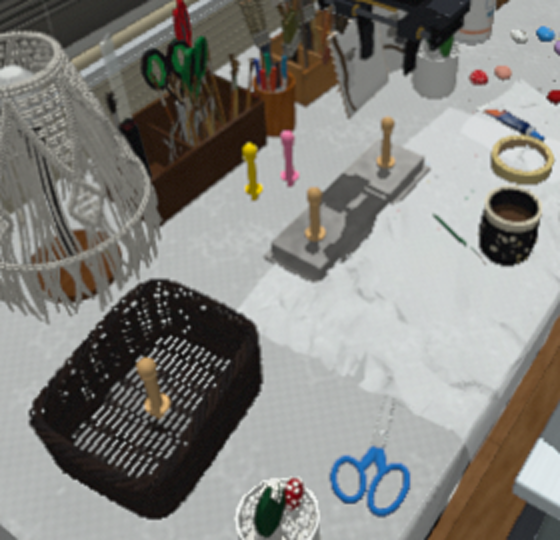

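The two sound spindles stand in the slab at (314,215) and (386,145). The failed one is in the basket at (152,385), and the gripper is clear of everything.

```bash
python3 -c "
from cell import env
print(env.close_job())"
```

```text
the job is handed in; nothing more can be done
None
```

The left and right spindles held a steady 13 N or so for over a second and are still standing; the middle one drew out at about 3–5 N and is in the basket, and I handed the job in at about 34 s, with no verdict returned.

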